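# Power down the van's bench before driving off

## Task

The van is about to leave: switch off the bench supply by sweeping all three levers of the long switch box flat in one drag of the shut fingers along the row, from the end nearest the robot to the far end, without lifting away half-way. Leave the two levers of the short switch box standing, they keep the sample fridge on.

Things in the scene. Friction and masses are not known exactly. Their poses are not given: they have to be found in the camera images.
- long_box: Long switch box with three levers: grey, aluminium cover, 240 x 64 x 45 mm high, fixed left or right of the microscope. Origin: centre of its underside, z up; own x runs along the row, away from the robot (within about 20 degrees of straight ahead), to the end with the black cable gland. Lever pivots at own x = -74, -10, +54 mm, y = 0, z = 45 mm (top of the box).
- near_toggle (a joint): Long box, lever nearest the robot: white paddle 24 mm wide, 10 mm thick, reaching 42 mm from its pivot. 0 = on: nearly upright, leaning 0.3 rad to the near end, its top 85 mm above the worktop. 1.5 rad = off: laid over to the far end, highest point 65 mm. It is top-heavy and yields to under 2 N; pushed past 0.6 rad it falls to off by itself.
- middle_toggle (a joint): Long box, middle lever: same shape, values and behaviour as the near one. Fingertips kept 68 to 82 mm above the worktop (best 75) push a standing lever over and then pass above it.
- far_toggle (a joint): Long box, far lever: same shape, values and behaviour as the near one. When off its tip reaches 40 mm past its pivot.
- short_box: Short switch box with only two levers, which must stay on: same make, width, height and levers as the long box, but 176 mm long; fixed on the other side of the microscope. Axes as for the long box; pivots at own x = -42 and +22 mm. The fixed microscope straight ahead of the robot is 0.33 m tall: carry the hand over it with the fingertips 0.45 m up.
- standby_near (a joint): Near lever of the short box: 0 = on (must stay), 1.5 rad = off.
- standby_far (a joint): Far lever of the short box: 0 = on (must stay), 1.5 rad = off.

How it is judged:
By the outcome, as a careful person would: the job done as asked, in the order asked, and still so for the second after the job is handed in, with the robot touching nothing.
It also fails if it takes over 48 s, if anything falls off the work surface, if the arm or the gripper's body presses on something with over 40 N, if the wrist force passes 120 N, or if a joint passes its speed limit or range.

## Robot

A 7-joint arm with a two-finger parallel gripper is mounted at the origin on a cart in front of the work surface, level with it; the furniture and walls round the work are solid. World frame = base frame: x ahead of the robot, y to its left, z up, the work surface at z = 0. Lengths are in m, angles in rad, forces in N, time in s.
With the tool pointing down it reaches from about 0.4 to 0.875 m from the base axis. Payload 19.3 kg.
Tool frame: the origin (TCP) lies midway between the tips of the shut fingers; the grasp point (between the pads) lies 19 mm behind it; z points along the fingers, y is the direction in which the jaws open and shut (so a half turn about z gives the same grasp; the last joint's range is limited). The gripper opens to 85 mm and grips with 20 to 120 N. Pads are 22 mm wide; open, the fingers measure 114 mm over their backs; the gripper's body (76 mm by 85 mm) begins 54 mm behind the grasp point. The pads swing forward as they close: fully open they stand 13 mm farther back than shut.
Start: joints at [-1.273, 0.521, -0.036, 1.599, 0.021, 1.021, -0.113], TCP at [0.225, 0.583, 0.231] pointing down, gripper open.
Joint ranges: [-2.91, 2.91], [-0.3, 2.13], [-1.5, 1.42], [0.17, 2.43], [-1.26, 4.41], [0.16, 1.93], [-2.52, 2.52]. Speed limits (rad/s): [1.89, 1.89, 2.39, 2.39, 3.01, 3.01, 3.01].

## Interface

Orientations are given as [roll, pitch, yaw] about the fixed x, y, z axes, in that order (R = Rz(yaw) Ry(pitch) Rx(roll)).
In Python, from workcell import bot, eyes gives the robot as it stands. The module is installed in compiled form; this text tells all that it offers.
- The arm moves only by the shell command python3 -m jog 'ROWS' [FORCE]. ROWS is JSON, a list of rows, each an object with "delta_pos": the shift along the world's x, y, z in mm, a list of three; "spin": the turn about the world's z in rad; "claw": the closure, from 0 (fully open) to 1 (shut). In form: [{"delta_pos": [tx, ty, tz], "spin": spin, "claw": claw}, ...]. A call has 1 to 8 rows; each row is the pose to reach, as a shift and turn from the pose measured when the call began; what a row does not reach only later rows make up. A row lasts 1/10 s, in which the tool goes at most 50 mm and 8.59 degrees, less where a joint would pass 70% of its speed; a pose out of reach is approached as far as the arm can. A call with a gripper value outside its range is refused whole. The fingers move at their own pace and stop on an object; FORCE is the grip in N (left out, the last holds). Time passes only in rows, so rows that repeat a pose let the fingers close. It gives the time, the measured TCP pose, the force and the opening at its end, in the units of the state.
- bot.observe(): the state, without advancing time (a new reading comes with each control period).
- eyes.grab_frame(name): name is "scene" or "top" or "wrist"; returns the picture (400x640x3 uint8, blue, green, red); there is no depth.
- eyes.camera_params(name): a dict with "fx", "fy", "cx", "cy" (pixels), "k1" (the pictures are not rectified: a ray, as slopes to the right and down, at radius r is drawn at 1 + k1 r^2 times it, then the intrinsics apply), "origin" and "attitude" of the camera in the world. Camera axes: x right, y up, looking along -z (the intrinsics and any distortion apply to the point x, -y, -z); pixel columns grow to the right and rows downward; lengths in m; the calibration is good to about 2 mm. A picture is of the moment at which its call begins: read the wrist's pose just before it. camera_params takes no time and is no camera call; for the wrist camera it gives the pose at the moment of the call.
- bot.job_done(): hands the job in, once; it reports no verdict.
The state is a dict: "clock": time; "qpos": joint angles; "qd": joint speeds; "joint_efforts": joint torques, N m; "position": TCP position; "tool_rot": TCP orientation; "force": force on the tool from outside, world axes, zero at the start; "moment": the same for the moment, N m; "grip_width": finger opening in m.
Only numpy, scipy, OpenCV 4.12 (cv2) and the standard library are available. Lean on these libraries where they do the work, as an engineer would, in place of code of your own. Each camera call takes 0.05 s, during which the arm holds its last target. There are 200 camera calls.

## Working session

There is one attempt and no reset: what is moved stays moved. The work goes in short steps, Python scripts to look and compute and a shell command to move; the robot and the scene stay as the last step left them, time stands still between calls to the robot, and variables do not carry over. Pictures are saved under pics/ and viewed, about 8 in all and at most 12, crops included, and the job is handed in when it is done.

```bash
mkdir -p pics; python3 - <<'E'
from workcell import bot, eyes
import cv2,pprint
for n in("top","scene"):
    cv2.imwrite(f"pics/{n}0.png",eyes.grab_frame(n)); print(n,eyes.camera_params(n))
s=bot.observe();print(s)
E
```

```text
top {'fx': 511.3582073778908, 'fy': 511.3582073778908, 'cx': 318.4298000987977, 'cy': 198.17146486984052, 'k1': 0.05697188246089164, 'origin': array([-0.05137422,  0.09883809,  1.35029678]), 'attitude': array([ 0.4036306 , -0.00948264, -1.74528211])}
scene {'fx': 490.9181167588942, 'fy': 490.9181167588942, 'cx': 319.8787433897045, 'cy': 210.32348854877503, 'k1': 0.004357616315910839, 'origin': array([-0.01956355, -0.42527893,  1.30342642]), 'attitude': array([ 0.49599014, -0.00827961, -0.86900656])}
{'clock': 0.1, 'qpos': array([-1.27319826,  0.521976  , -0.03633007,  1.59992916,  0.02117117,
        1.02110347, -0.11283527]), 'qd': array([ 6.61177198e-04, -1.35689537e-03,  7.72798899e-04, -7.70393391e-05,
       -1.33027446e-03,  1.64975301e-03,  1.19700893e-03]), 'joint_efforts': array([ 4.97415575e-03, -9.28474045e+01,  1.98446475e+00, -3.70532763e+01,
        1.80490559e-02,  5.23212191e-03, -1.49225178e-05]), 'position': array([0.22464165, 0.58291565, 0.23077761]), 'tool_rot': array([-3.14056127e+00,  4.60285661e-05,  2.77373518e+00]), 'force': array([-0.23086502,  0.12860744,  0.34342108]), 'moment': array([0.03057982, 0.00957821, 0.02497148]), 'grip_width': 0.08565417498324437}
```

View pics/top0.png

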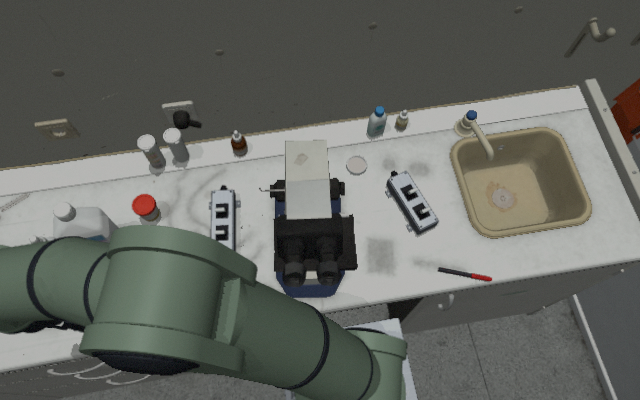

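View pics/scene0.png

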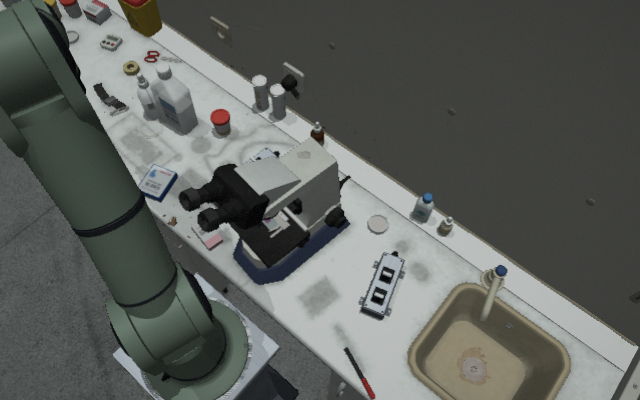

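The top view shows one box at about (222,218), left of the microscope and partly hidden by the arm. The two-lever box is at about (412,202), on the right. The scene view shows the right box at about (382,285) with two levers, so the long box is the left one. I'll zoom in on the left box.

```bash
cat > h.py <<'E'
import numpy as np
from scipy.spatial.transform import Rotation as R
def ray(p,uv):
    d=np.array([(uv[0]-p['cx'])/p['fx'],(uv[1]-p['cy'])/p['fy']]); s=d.copy()
    for _ in range(20): s=d/(1+p['k1']*(s@s))
    return R.from_euler('xyz',p['attitude']).apply([s[0],-s[1],-1])
def pos(p,uv,z):
    r=ray(p,uv); o=np.array(p['origin']); return o+r*(z-o[2])/r[2]
def proj(p,X):
    c=R.from_euler('xyz',p['attitude']).inv().apply(np.array(X)-p['origin'])
    s=np.array([c[0],-c[1]])/-c[2]; s=s*(1+p['k1']*(s@s))
    return np.array([p['cx']+p['fx']*s[0],p['cy']+p['fy']*s[1]])
E
python3 - <<'E'
import cv2,numpy as np
from workcell import eyes
from h import *
a=cv2.imread("pics/top0.png"); 
A=cv2.resize(a[175:275,190:260],None,fx=5.5,fy=5.5,interpolation=2)
B=cv2.resize(a[160:240,375:445],None,fx=5.5,fy=5.5,interpolation=2)
c=np.zeros((550,A.shape[1]+B.shape[1],3),np.uint8); c[:,:A.shape[1]]=A; c[:440,A.shape[1]:]=B
cv2.imwrite("pics/crop0.png",c)
p=eyes.camera_params("top")
for uv in [(212,190),(234,190),(211,240),(237,247)]: print(uv,pos(p,uv,.045))
E
```

```text
(212, 190) [0.57006718 0.27738069 0.045     ]
(234, 190) [0.55977301 0.21736999 0.045     ]
(211, 240) [0.42458368 0.29353998 0.045     ]
(237, 247) [0.39323769 0.22766693 0.045     ]
```

View pics/crop0.png

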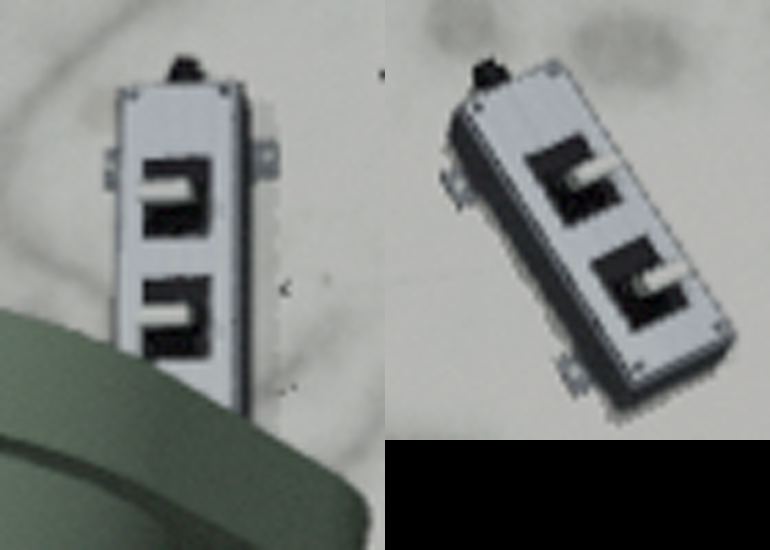

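```bash
python3 - <<'E'
from workcell import eyes
from h import *
p=eyes.camera_params("top")
f=lambda u,v,z=.045: pos(p,(190+u/5.5-.4,175+v/5.5-.4),z)
fl,fr,nl,nr=f(120,85),f(243,85),f(115,345),f(238,415)
print(fl,fr,nl,nr,np.linalg.norm(fl-fr))
for a,b in((fl,nl),(fr,nr)):d=a-b;print(np.degrees(np.arctan2(d[1],d[0])))
d=fl-fr;print(np.degrees(np.arctan2(-d[0],d[1])))
print("slots far", f(176,198),"mid",f(176,318)); print("scope left z.3", pos(p,(272,200),.3),pos(p,(274,250),.2))
g=lambda u,v: pos(p,(375+(u-385)/5.5-.4,160+v/5.5-.4),.045)
print("short",[g(*q)[:2].round(3) for q in((478,105),(555,65),(635,375),(730,325))])
E
python3 -m jog '[{"delta_pos":[30,-30,20],"spin":0,"claw":1},{"delta_pos":[60,-70,40],"spin":0,"claw":1},{"delta_pos":[85,-110,60],"spin":0,"claw":1},{"delta_pos":[105,-150,80],"spin":0,"claw":1},{"delta_pos":[120,-190,90],"spin":0,"claw":1},{"delta_pos":[130,-230,100],"spin":0,"claw":1},{"delta_pos":[140,-270,110],"spin":0,"claw":1},{"delta_pos":[140,-300,120],"spin":0,"claw":1}]'
```

```text
[0.57017295 0.27898024 0.045     ] [0.55970966 0.21798447 0.045     ] [0.43230871 0.29414188 0.045     ] [0.38670143 0.23932998 0.045     ] 0.06188670654710856
-6.275894115221154
-7.033528677560692
-9.733849172506568
slots far [0.50402629 0.25742414 0.045     ] mid [0.44108182 0.26371562 0.045     ]
scope left z.3 [0.40184355 0.11382921 0.3       ] [0.31830477 0.12818635 0.2       ]
short [array([ 0.519, -0.224]), array([ 0.535, -0.268]), array([ 0.363, -0.266]), array([ 0.381, -0.319])]
clock: 0.9
position: [0.3655, 0.2802, 0.3511]
tool_rot: [-3.14, 0.0, 2.771]
force: [0.5, 0.0, -0.8]
grip_width: 0.0003
```

```bash
python3 - <<'E'
from workcell import bot,eyes
import cv2
from h import *
p=eyes.camera_params("wrist"); im=eyes.grab_frame("wrist"); cv2.imwrite("pics/w1.png",im); print(p)
c=(np.array([.5040,.2574])+np.array([.4411,.2637]))/2; t=np.radians(-6.5); a=np.array([np.cos(t),np.sin(t)]); n=np.array([-a[1],a[0]])
o=c-.022*a; print("origin",o)
for x,y in [(-.12,.032),(-.12,-.032),(.12,.032),(.12,-.032),(-.074,0),(-.01,0),(.054,0)]: print(x,y,proj(p,[*(o+x*a+y*n),.045]))
E
```

```text
{'fx': 321.3636655982487, 'fy': 321.3636655982487, 'cx': 323.2631871530461, 'cy': 199.84809096111732, 'k1': -0.017475562596064597, 'origin': array([0.30315858, 0.3038794 , 0.49408581]), 'attitude': array([-0.2652267,  0.0016209,  1.2008195])}
origin [0.45069142 0.26304047]
-0.12 0.032 [335.2888286  133.85841019]
-0.12 -0.032 [290.50475292 145.78632926]
0.12 0.032 [372.78021887 285.24671798]
0.12 -0.032 [333.09124602 294.44556819]
-0.074 0 [321.30054288 171.71103829]
-0.01 0 [332.45272615 213.4625608 ]
0.054 0 [342.85341563 252.41250173]
```

View pics/w1.png

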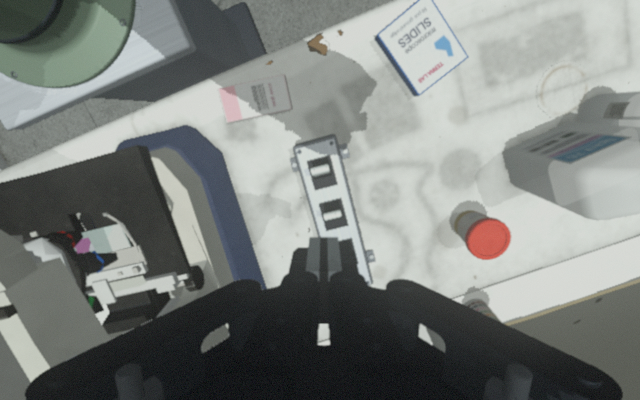

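The wrist view shows the near-end corners at (296,144) and (336,136), with lever slots at (321,172) and (333,214). My prediction was (321,172) and (332,213), so the pose is confirmed. Next I go to the start point, own x = -130 mm.

```bash
python3 -m jog '[{"delta_pos":[-30,-2,0],"spin":0.1,"claw":1},{"delta_pos":[-44,-2,-30],"spin":0.2,"claw":1},{"delta_pos":[-44,-2,-75],"spin":0.25,"claw":1},{"delta_pos":[-44,-2,-120],"spin":0.25,"claw":1},{"delta_pos":[-44,-2,-165],"spin":0.25,"claw":1},{"delta_pos":[-44,-2,-200],"spin":0.25,"claw":1},{"delta_pos":[-44,-2,-200],"spin":0.25,"claw":1},{"delta_pos":[-44,-2,-200],"spin":0.25,"claw":1}]'
```

```text
clock: 1.75
position: [0.3219, 0.2749, 0.1533]
tool_rot: [-3.14, 0.001, 3.019]
force: [0.6, 0.4, 0.9]
grip_width: 0.0002
```

```bash
python3 -m jog '[{"delta_pos":[-1,3,-30],"spin":0,"claw":1},{"delta_pos":[-1,3,-60],"spin":0,"claw":1},{"delta_pos":[-1,3,-78],"spin":0,"claw":1},{"delta_pos":[-1,3,-78],"spin":0,"claw":1},{"delta_pos":[-1,3,-78],"spin":0,"claw":1}]'; python3 - <<'E'
from workcell import bot,eyes
import cv2
a=eyes.grab_frame("wrist");cv2.imwrite("pics/w2.png",a)
print(bot.observe()["position"])
E
```

```text
clock: 2.25
position: [0.3216, 0.2786, 0.0769]
tool_rot: [3.142, 0.002, 3.018]
force: [0.6, 1.0, -0.1]
grip_width: -0.0
[0.32172161 0.27865693 0.07707235]
```

View pics/w2.png

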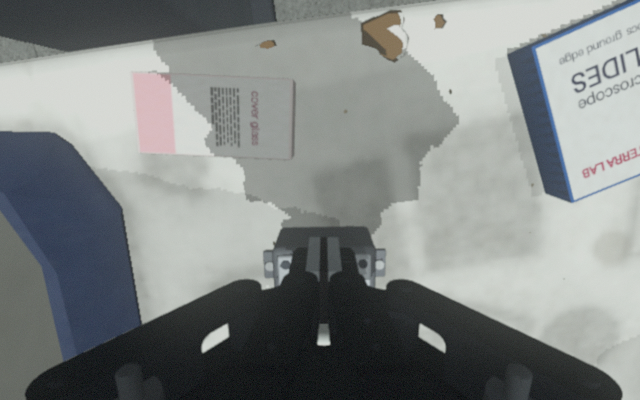

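The fingers (column 325) are centred over the near end of the box (columns 277–375), just behind the levers. Now the drag.

```bash
python3 -m jog '[{"delta_pos":[12,-2,-2],"spin":0,"claw":1},{"delta_pos":[24,-3,-2],"spin":0,"claw":1},{"delta_pos":[36,-5,-2],"spin":0,"claw":1},{"delta_pos":[48,-6,-2],"spin":0,"claw":1},{"delta_pos":[60,-8,-2],"spin":0,"claw":1},{"delta_pos":[72,-9,-2],"spin":0,"claw":1},{"delta_pos":[84,-10,-2],"spin":0,"claw":1},{"delta_pos":[96,-12,-2],"spin":0,"claw":1}]'
```

```text
clock: 3.1
position: [0.4187, 0.2666, 0.075]
tool_rot: [3.141, 0.002, 3.018]
force: [-0.3, -0.5, 0.3]
grip_width: -0.0
```

```bash
python3 -m jog '[{"delta_pos":[12,-1,0],"spin":0,"claw":1},{"delta_pos":[24,-3,0],"spin":0,"claw":1},{"delta_pos":[36,-4,0],"spin":0,"claw":1},{"delta_pos":[48,-5,0],"spin":0,"claw":1},{"delta_pos":[60,-7,0],"spin":0,"claw":1},{"delta_pos":[72,-8,0],"spin":0,"claw":1},{"delta_pos":[84,-10,0],"spin":0,"claw":1},{"delta_pos":[94,-11,0],"spin":0,"claw":1}]'
python3 -m jog '[{"delta_pos":[12,-1,0],"spin":0,"claw":1},{"delta_pos":[24,-3,0],"spin":0,"claw":1},{"delta_pos":[36,-4,0],"spin":0,"claw":1},{"delta_pos":[48,-5,0],"spin":0,"claw":1},{"delta_pos":[58,-7,0],"spin":0,"claw":1},{"delta_pos":[60,-7,0],"spin":0,"claw":1},{"delta_pos":[60,-7,0],"spin":0,"claw":1}]'
```

```text
clock: 3.9
position: [0.5138, 0.2553, 0.075]
tool_rot: [3.141, 0.002, 3.018]
force: [-0.4, -0.1, 0.6]
grip_width: -0.0001
clock: 4.6
position: [0.5739, 0.2482, 0.0748]
tool_rot: [3.141, 0.002, 3.018]
force: [-0.4, 0.1, 0.9]
grip_width: 0.0002
```

Now I lift straight up at the far end, clear of the box, and check from the wrist camera.

```bash
python3 -m jog '[{"delta_pos":[0,0,40],"spin":0,"claw":1},{"delta_pos":[0,0,80],"spin":0,"claw":1},{"delta_pos":[0,0,120],"spin":0,"claw":1},{"delta_pos":[0,0,160],"spin":0,"claw":1},{"delta_pos":[0,0,200],"spin":0,"claw":1},{"delta_pos":[0,0,200],"spin":0,"claw":1},{"delta_pos":[0,0,200],"spin":0,"claw":1}]'; python3 - <<'E'
from workcell import eyes
import cv2,numpy as np
w=eyes.grab_frame("wrist");t=eyes.grab_frame("top")
A=w[60:310,200:450]; B=cv2.resize(t[160:240,375:445],None,fx=3,fy=3,interpolation=2)
c=np.zeros((500,760,3),np.uint8); c[:,:500]=cv2.resize(A,(500,500),interpolation=2); c[:240,500:710]=B
cv2.imwrite("pics/w3.png",c)
E
```

```text
clock: 5.3
position: [0.5736, 0.2486, 0.2754]
tool_rot: [3.14, 0.003, 3.018]
force: [0.5, 0.2, -0.5]
grip_width: -0.0003
```

View pics/w3.png

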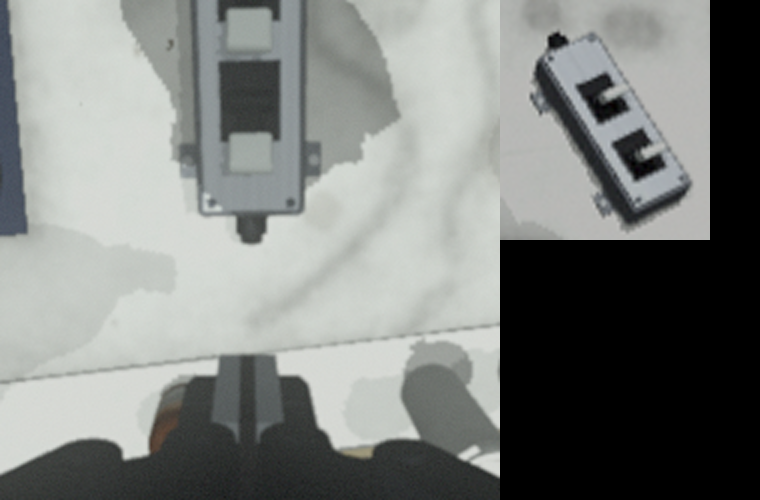

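The far and middle levers lie flat, seen as squares at (250,150) and (248,30), and the short box's two levers still stand. The near lever was cropped out, so I check it too.

```bash
python3 - <<'E'
from workcell import eyes
import cv2
w=eyes.grab_frame("wrist");cv2.imwrite("pics/w4.png",cv2.resize(w[0:200,220:420],None,fx=2.5,fy=2.5))
E
```

```text
(no output)
```

View pics/w4.png

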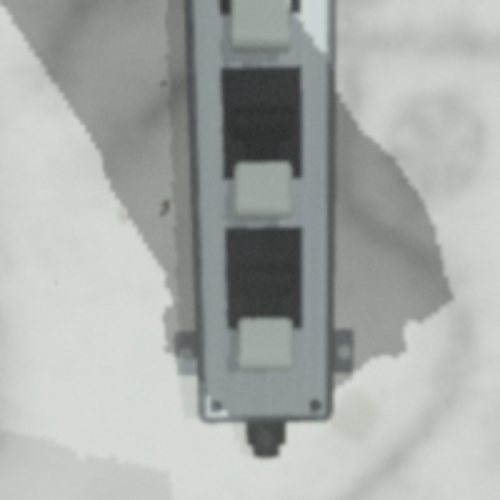

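All three paddles are laid over to the far end, at (262,25), (263,188) and (265,343). I'm handing in.

```bash
python3 -c "
from workcell import bot
s=bot.observe();print(s['clock'],s['force']);print(bot.job_done())"
```

```text
5.45 [-0.01775578  0.51358217  0.34628547]
the job is handed in; nothing more can be done
None
```

The bench supply is off: all three levers of the long switch box, left of the microscope, were swept flat. I did it in one drag of the shut fingers from the near end to the far end, with the fingertips 75 mm up. I then lifted straight up at the far end and handed the job in at 5.45 s.

- **Long box:** the last wrist picture shows all three paddles lying over toward the cable-gland end. The near one sits at the edge of the frame.
- **Short box:** the last top picture shows both of its levers still standing, unchanged from the start.
- **Robot:** it was touching nothing when I handed in. Every wrist force reading printed during the job was about 1 N or less.

No check failed or disagreed. The box pose measured from the top camera matched the wrist view to within a few pixels.

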